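# Clear the pastry bench into tin, tray and spice rail

### The job

Clear the pastry bench: stand the two round cutters upright on the floor of the round tin, and lay the two wrapped butter blocks flat on the floor of the rectangular tray, each square with its sides, ready for the fridge. Press the loose spice jar into the empty spring clip of the spice rail until it snaps fully home, standing upright on the bench like its neighbours. Leave the egg in its cup standing where it is.

Things in the scene. Friction and masses are not known exactly. Their poses are not given: they have to be found in the camera images.
- jar: Loose spice jar, a smooth upright cylinder 40 in diameter and 100 tall, brown contents, paper band, ribbed steel lid over the top 25. About 0.13 kg. Origin at the centre of its underside, z up; yaw does not matter.
- cutter_plain: Plain round pastry cutter, open at both ends, stainless steel, 52 outside diameter, wall 2.5, 44 tall with a rolled rim at the top; stands upright on its cutting edge. Origin at the centre of its lower edge, z up. Both cutters belong in the round tin.
- cutter_fluted: Fluted (scalloped) round pastry cutter, open at both ends, stainless steel, 52 outside diameter, wall 2.5, 44 tall with a rolled rim at the top; stands upright on its cutting edge. Origin at the centre of its lower edge, z up. Both cutters belong in the round tin.
- butter_1: A cold, hard block of butter wrapped in cream-coloured paper, 80 long (its x) by 40 wide (its y) by 32 tall, lying flat. Origin at the centre of its underside, z up. Both blocks are alike and belong in the rectangular tray.
- butter_2: A second cold, hard block of butter wrapped in cream-coloured paper, 80 long (its x) by 40 wide (its y) by 32 tall, lying flat. Origin at the centre of its underside, z up. Both blocks are alike and belong in the rectangular tray.
- rail: Spice rail, fixed: pale wooden board 216 wide (its y), 50 tall, 18 thick, standing on the bench; its front is at its x = 0 and looks along its -x, towards the robot. Three steel spring clips in front, 72 apart, 22 to 46 above the bench: those at y = -72 and 0 hold fixed jars like the loose one, the one at y = +72 is empty. Board and clips are at most 50 tall. Origin on the bench, mid front.
- clip_seat (a point): Seat of the empty clip, a point on the bench where the jar's axis belongs; axes as the rail's. Two sprung arms: flared mouth 58 wide at x = -28, gap of 31 at x = -10. Slide the jar in along +x, standing on the bench, from x = -60 (it cannot be lowered in): about 5 N spreads the arms, which snap round it within the last 10 mm, and it is home against the clip's back at x = 0.
- tin: Round cutter tin, aluminium, fixed: 180 outside diameter, 35 tall, wall 3 (174 inside), floor 3 thick, open on top and empty. Origin at the centre of its underside.
- tray: Rectangular white enamel tray with a blue rim and two small handles, fixed: 130 (its x) by 170 (its y), 20 tall, wall 3, floor 3 thick (124 by 164 inside), open and empty. The handles stick out 15 beyond the short sides. Origin at the centre of its underside.
- egg_cup: White egg cup with a brown egg standing in it (one piece), 47 in diameter, 79 tall; loose and easily knocked over. It is to stay where it is. Origin at the centre of its foot.

How it is judged:
At the end, for the whole second after the job is handed in: Cutters upright on the tin's floor (axis within 64 mm of its centre); butter flat on the tray's floor, within 17 degrees of square with it; jar upright on the bench in the empty clip, axis within 5 mm (in depth) and 6 mm (along the rail) of the seat; all released, at rest (x of jar in the frame of clip_seat between -0.005 and 0.005 m and y of jar in the frame of clip_seat between -0.006 and 0.006 m and height (world z) of jar below 0.006 m and angle between each of jar, butter_1, butter_2's own z axis and vertical below 0.12 rad and linear speed of each of jar, cutter_plain, cutter_fluted, butter_1, butter_2 below 0.02 m/s and horizontal distance between each of cutter_plain, cutter_fluted and tin below 0.064 m and height (world z) of each of cutter_plain, cutter_fluted, butter_1, butter_2 below 0.01 m and angle between each of cutter_plain, cutter_fluted's own z axis and vertical below 0.15 rad and x of butter_1 in the frame of tray between -0.045 and 0.045 m and y of butter_1 in the frame of tray between -0.066 and 0.066 m and (angle between the x axis of butter_1 and the x axis of tray, either way round below 0.3 rad or angle between the x axis of butter_1 and the y axis of tray, either way round below 0.3 rad) and x of butter_2 in the frame of tray between -0.045 and 0.045 m and y of butter_2 in the frame of tray between -0.066 and 0.066 m and (angle between the x axis of butter_2 and the x axis of tray, either way round below 0.3 rad or angle between the x axis of butter_2 and the y axis of tray, either way round below 0.3 rad)); the robot touches nothing.
It fails at once if the egg cup is knocked: shifted by more than 30 mm or tilted by more than 17 degrees (distance of egg_cup from where it was at the start of the episode above 0.03 m or angle between egg_cup's own z axis and vertical above 0.3 rad).
It also fails if it takes over 128 s, if anything falls off the work surface, if the arm or the gripper's body presses on something with over 40 N, if the wrist force passes 120 N, or if a joint passes its speed limit or range.

### The arm

A 6-joint arm with a two-finger parallel gripper is mounted at the origin on the work surface. World frame = base frame: x ahead of the robot, y to its left, z up, the work surface at z = 0. Lengths are in m, angles in rad, forces in N, time in s.
With the tool pointing down it reaches from about 0.425 to 1.125 m from the base axis. Payload 14.9 kg.
Tool frame: the origin (TCP) lies at the very end of the fingers, on their centre line; the grasp point (between the pads) lies 19 mm behind it (ctrl.grip_depth is the distance from the TCP to the grasp point, in m); z points along the fingers, y is the line along which they close (so a half turn about z gives the same grasp; the last joint's range is limited). The gripper opens to 91 mm and grips with 3 to 60 N. Pads are 32 mm wide; open, the fingers measure 118 mm over their backs; the gripper's body (76 mm by 178 mm) begins 60 mm behind the grasp point.
Start: joints at [1.076, 0.379, 1.734, -0, 1.028, -0.033], TCP at [0.312, 0.627, 0.214] pointing down, gripper open.
Joint ranges: [-2.77, 2.77], [-0.74, 2.19], [0, 2.66], [-1.06, 4.2], [0.31, 2.87], [-3.08, 3.08]. Speed limits (rad/s): [1.89, 1.89, 2.39, 3.14, 3.14, 3.14].

### API

Orientations are given as a rotation vector (axis times angle).
In Python, from rig import ctrl, get_image, calibration, order gives the robot as it stands. The module is installed in compiled form; this text tells all that it offers.
- The arm moves only by the tool carry_out, never from a script. Its argument "steps" is a list of rows, each a list of 7 numbers: the turn, a rotation vector about the tool's x, y, z in parts of the range, where 1.0 means 120 degrees, then the shift along the tool's x, y, z in parts of the range, where 1.0 means 0.6 m, then the closure, from 0 (fully open) to 1 (shut). A call has 1 to 20 rows; each row is the pose to reach, as a shift and turn from the pose commanded when the call began, along the tool's axes at that moment; what a row does not reach only later rows make up. A row lasts 1/12 s, in which the tool goes at most 41.7 mm and 7.16 degrees, less where a joint would pass 70% of its speed; a pose out of reach is approached as far as the arm can. A call with a gripper value outside its range is refused whole. The fingers move at their own pace and stop on an object; the grip force is fixed at half the most. Time passes only in rows, so rows that repeat a pose let the fingers close. It gives the time, the measured TCP pose, the force, the opening and the grip force at its end, in the units of the state.
- ctrl.sense(): the state, without advancing time (a new reading comes with each control period).
- get_image(name): name is "scene" or "top" or "wrist"; returns the picture (384x512x3 uint8, red, green, blue); there is no depth.
- calibration(name): a dict with "K" (3x3 intrinsics, pixels), "world_to_cam" (4x4, takes a point from world to camera coordinates); the wrist camera has in their place "hand_eye" (4x4, takes a point from camera to tool coordinates, whose origin is the TCP and whose axes are the flange's). Camera axes: x right, y down, z forward; pixel columns grow to the right and rows downward; lengths in m; the calibration is good to about 2 mm. The wrist camera is an equidistant fisheye: a pixel r from the principal point sees the ray r / f radians off the axis. A picture is of the moment at which its call begins: read the wrist's pose just before it. calibration takes no time and is no camera call.
- order.sign_off(): hands the job in; it is judged then, once.
The state is a dict: "clock": time; "joints": joint angles; "joint_velocities": joint speeds; "effort": joint torques, N m; "tcp_pos": TCP position; "ee_rot": TCP orientation; "contact_force": force on the tool from outside, world axes, zero at the start; "torque": the same for the moment, N m; "gripper_width": finger opening in m; "grip_force": force on a finger pad.
Only numpy, scipy, OpenCV 4.12 (cv2) and the standard library are available. Lean on these libraries where they do the work, as an engineer would, in place of code of your own. Each camera call takes 0.05 s, during which the arm holds its last target. There are 200 camera calls.

## Working session

There is one attempt and no reset: what is moved stays moved. The work goes in short steps, Python scripts to look and compute and a tool call to move; the robot and the scene stay as the last step left them, time stands still between calls to the robot, and variables do not carry over. Pictures are saved under pics/ and viewed, at most 14 in all, crops included, and the job is handed in when it is done.

Besides the shell and the picture viewer there is one more tool, called after "Emit:" as name(argument=value, ...), one argument or row to a line, values as JSON. carry_out: Moves the arm, as the interface text tells. Its arguments: {"type":"object","properties":{"steps":{"type":"array","items":{"type":"array","items":{"type":"number"}}}},"required":["steps"]}

```bash
mkdir -p pics; python3 - <<'E'
from rig import ctrl,get_image,calibration
import cv2,numpy as np
np.set_printoptions(precision=4,suppress=True)
print(ctrl.sense(),ctrl.grip_depth)
for n in("top","scene","wrist"):
    im=get_image(n);cv2.imwrite(f"pics/{n}0.png",im[:,:,::-1])
    print(n,calibration(n))
im=cv2.imread("pics/top0.png");cv2.imwrite("pics/top0b.png",cv2.resize(im,(800,600),interpolation=cv2.INTER_CUBIC))
E
```

```text
{'clock': 0.0, 'joints': array([ 1.0757,  0.3794,  1.7348, -0.    ,  1.0285, -0.0333]), 'joint_velocities': array([-0.0001, -0.0013,  0.0008,  0.0007, -0.0005, -0.0007]), 'effort': array([  0.0042, -76.3705, -43.4391,   0.0653,   0.0421,  -0.0001]), 'tcp_pos': array([0.3117, 0.6263, 0.2133]), 'ee_rot': array([-0.7189, -3.058 ,  0.0016]), 'contact_force': array([-0.3838,  1.0807,  0.0993]), 'torque': array([ 0.0116,  0.0085, -0.0139]), 'grip_force': 0.0, 'gripper_width': 0.09099939518177057} 0.0188
top {'K': array([[354.3336,   0.    , 259.2987],
       [  0.    , 354.3336, 186.7625],
       [  0.    ,   0.    ,   1.    ]]), 'world_to_cam': array([[-0.0092, -0.9999, -0.0129,  0.0488],
       [-0.986 ,  0.0112, -0.1666,  0.5293],
       [ 0.1667,  0.0112, -0.9859,  0.7387],
       [ 0.    ,  0.    ,  0.    ,  1.    ]])}
scene {'K': array([[386.2547,   0.    , 253.4018],
       [  0.    , 386.2547, 188.9047],
       [  0.    ,   0.    ,   1.    ]]), 'world_to_cam': array([[ 0.523 ,  0.8522, -0.0119, -0.3059],
       [ 0.5379, -0.3409, -0.771 , -0.2379],
       [-0.6612,  0.3968, -0.6367,  1.2967],
       [ 0.    ,  0.    ,  0.    ,  1.    ]])}
wrist {'K': array([[297.3186,   0.    , 260.9855],
       [  0.    , 297.3186, 187.7418],
       [  0.    ,   0.    ,   1.    ]]), 'hand_eye': array([[ 0.001 , -0.9712, -0.2383,  0.0675],
       [ 1.    ,  0.0011, -0.0002,  0.0005],
       [ 0.0004, -0.2383,  0.9712, -0.1709],
       [ 0.    ,  0.    ,  0.    ,  1.    ]])}
```

View pics/top0b.png

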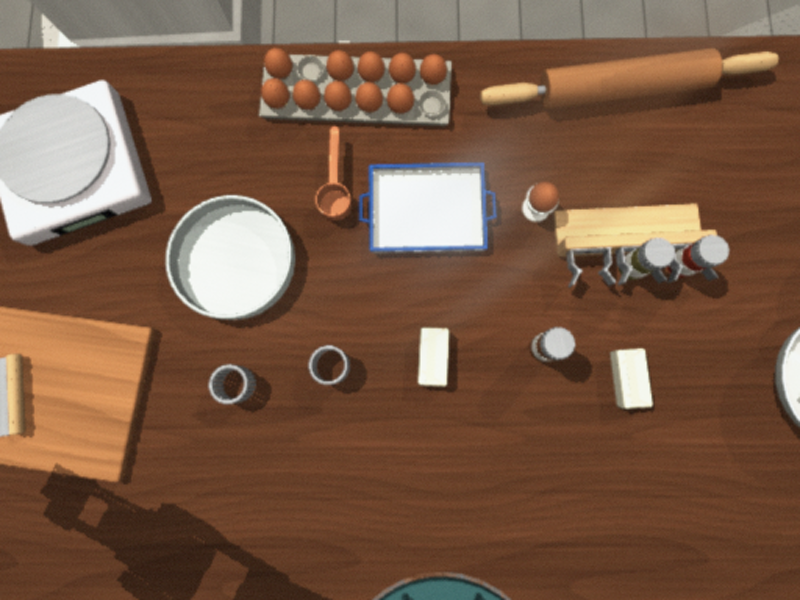

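View pics/scene0.png

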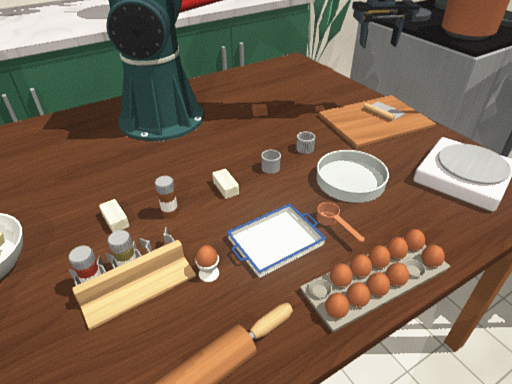

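The top view (800 px scale) shows the tin at (231,258) and the tray at (428,208). The cutters are at (232,384) and (329,365), the butter at (433,357) and (631,379). The jar lid is at (558,344), the egg cup at (541,200), and the fixed jars' lids at (655,253) and (708,250). The empty clip is at about (592,265). The scene view agrees with this layout. Next I'll take magnified crops for accurate pixels.

```bash
python3 - <<'E'
import cv2
im=cv2.imread("pics/top0.png")
for n,(x,y) in {"c1":(100,95),"c2":(262,95)}.items():
    c=cv2.resize(im[y:y+175,x:x+220],(792,630),fx=0,fy=0,interpolation=cv2.INTER_CUBIC) if 0 else cv2.resize(im[y:y+166,x:x+220],None,fx=3.6,fy=3.6,interpolation=cv2.INTER_CUBIC)
    for k in range(0,220,20):cv2.putText(c,str(x+k),(int(k*3.6),10),0,.35,(0,255,255));cv2.line(c,(int(k*3.6),12),(int(k*3.6),20),(0,255,255))
    for k in range(0,166,20):cv2.putText(c,str(y+k),(0,int(k*3.6)+4),0,.35,(0,255,0))
    cv2.imwrite(f"pics/{n}.png",c)
E
```

```text
(no output)
```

View pics/c1.png

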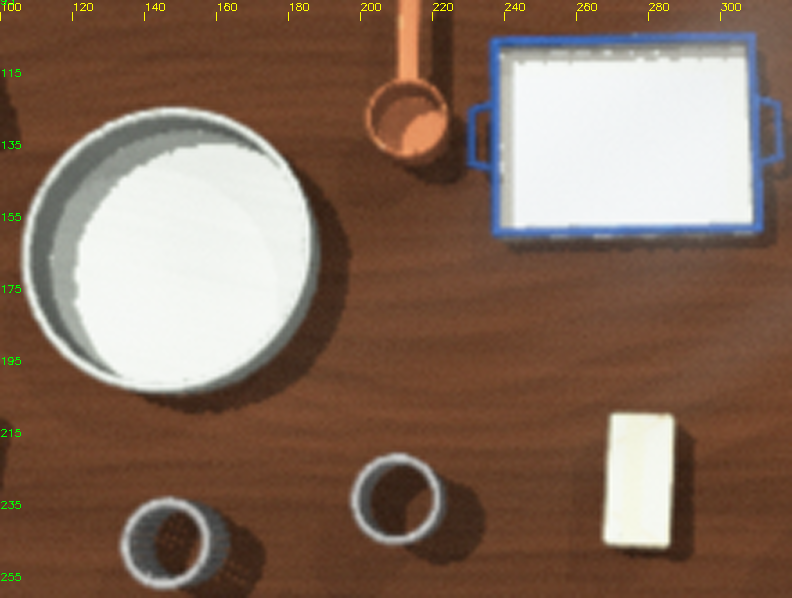

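View pics/c2.png

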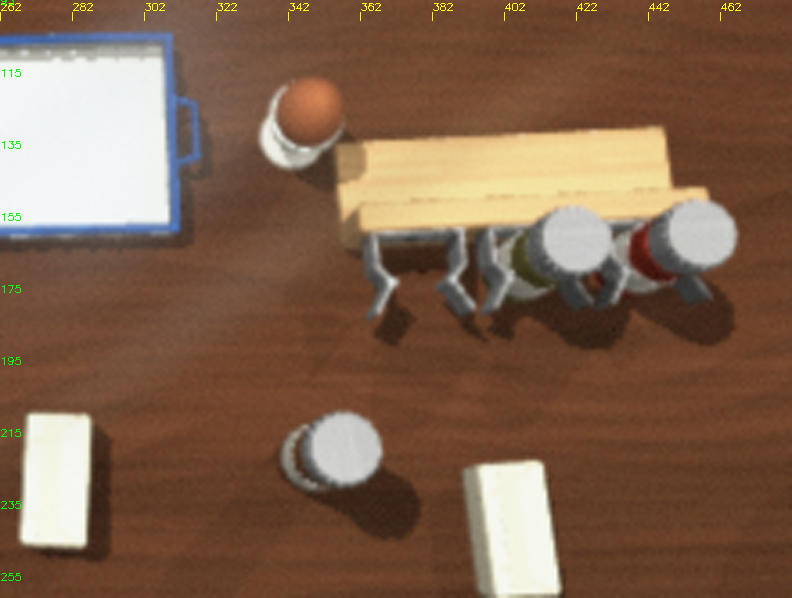

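The crops give rim, corner and lid pixels. In c1 these are the tin (167,249), fluted cutter (166,542), plain cutter (396,498), and the tray and butter corners. In c2 they are the jar lid (342,449), the fixed lids (571,240) and (695,235), and the board's front-left top corner (360,230).

```bash
cat > h.py <<'E'
import numpy as np,cv2
from scipy.spatial.transform import Rotation as R
from rig import ctrl,get_image,calibration
np.set_printoptions(precision=4,suppress=True)
def ray2w(o,d,z): return (o+d*(z-o[2])/d[2])[:2]
def px2w(n,p,z):
    c=calibration(n);T=np.linalg.inv(c["world_to_cam"])
    return ray2w(T[:3,3],T[:3,:3]@np.linalg.inv(c["K"])@[*p,1],z)
def w2px(n,P):
    c=calibration(n);q=c["K"]@(c["world_to_cam"]@[*P,1])[:3];return q[:2]/q[2]
def wrist2w(p,z,s):
    c=calibration("wrist");K=c["K"];H=c["hand_eye"]
    a=(np.array(p)-K[:2,2])/K[0,0];r=np.linalg.norm(a)+1e-12
    d=np.r_[np.sin(r)*a/r,np.cos(r)]
    Rt=R.from_rotvec(s["ee_rot"]).as_matrix()
    return ray2w(s["tcp_pos"]+Rt@H[:3,3],Rt@H[:3,:3]@d,z)
def yaw(s):  # direction of tool y in the world, deg
    M=R.from_rotvec(s["ee_rot"]).as_matrix();return np.degrees(np.arctan2(M[1,1],M[0,1]))
def plan(xyz,ydeg=None,tilt=True):
    """tool-frame shift (mm) and turn (deg) to a pose pointing down with tool y along ydeg (mod 180)"""
    s=ctrl.sense();M=R.from_rotvec(s["ee_rot"]).as_matrix()
    out=M.T@(np.array(xyz)-s["tcp_pos"])*1000
    t=None
    if ydeg is not None:
        a=np.radians(ydeg);y=np.array([np.cos(a),np.sin(a),0])
        t=[np.degrees((R.from_matrix(M).inv()*R.from_matrix(np.c_[np.cross(y*k,[0,0,-1]),y*k,[0,0,-1]])).as_rotvec()) for k in(1,-1)]
    print("shift",out.round(1),"turn",t,"tcp",s["tcp_pos"],"yaw",yaw(s),"j",s["joints"])
E
python3 - <<'E'
from h import *
f=lambda u,v,o=100:(o+u/3.6,95+v/3.6)
g=lambda u,v:f(u,v,262)
P=lambda l,p,z:print(l,px2w("top",p,z))
P("tin",f(167,249),.035)
for c in[(491,38),(754,34),(763,231),(492,236)]:P("tray",f(*c),.02)
P("fl",f(166,542),.044);P("pl",f(396,498),.044)
for c in[(610,413),(673,416),(670,548),(603,545)]:P("b1",f(*c),.032)
for c in[(480,464),(543,461),(560,595),(494,599)]:P("b2",g(*c),.032)
P("jar",g(342,449),.1);P("fj0",g(571,240),.1);P("fj-",g(695,235),.1)
P("board",g(360,230),.05);P("boardback",g(360,203),.05);P("egg",g(312,110),.06);P("foot",g(290,145),.0)
E
```

```text
tin [0.5864 0.2996]
tray [0.7302 0.0962]
tray [ 0.7304 -0.0771]
tray [ 0.5971 -0.0785]
tray [0.596  0.0954]
fl [0.4038 0.2892]
pl [0.4286 0.1512]
b1 [0.4799 0.0214]
b1 [ 0.4776 -0.0174]
b1 [ 0.3974 -0.0138]
b1 [0.3996 0.0268]
b2 [ 0.4457 -0.2547]
b2 [ 0.4472 -0.2931]
b2 [ 0.367  -0.2968]
b2 [ 0.365  -0.2572]
jar [ 0.4508 -0.1535]
fj0 [ 0.5691 -0.2909]
fj- [ 0.5712 -0.3619]
board [ 0.5889 -0.185 ]
boardback [ 0.606 -0.186]
egg [ 0.663 -0.157]
foot [ 0.6598 -0.1563]
```

```bash
python3 -c "
from h import *
plan((.4038,.2892,.12),90)"
```

```text
shift [-232.7 -260.8   93.6] turn [array([ -0.0485,  -0.0123, -26.4586]), array([ -0.0167,   0.0662, 153.5413])] tcp [0.3117 0.6264 0.2134] yaw 63.54135479716046 j [ 1.0757  0.3793  1.7347 -0.      1.0285 -0.0333]
```

Units first: shifts go in shares of 0.6 m and turns go in shares of 120 degrees. So -260.8 mm is -0.4347, -232.7 mm is -0.3878, -26.5 degrees is -0.2208.

Emit:
carry_out(
  steps=[
    [0,0,-0.0583,-0.0667,-0.075,0.0267,0],
    [0,0,-0.1167,-0.1333,-0.15,0.0533,0],
    [0,0,-0.1667,-0.2,-0.225,0.08,0],
    [0,0,-0.2208,-0.2667,-0.3,0.1067,0],
    [0,0,-0.2208,-0.3333,-0.375,0.1333,0],
    [0,0,-0.2208,-0.3878,-0.4347,0.156,0],
    [0,0,-0.2208,-0.3878,-0.4347,0.156,0],
    [0,0,-0.2208,-0.3878,-0.4347,0.156,0],
    [0,0,-0.2208,-0.3878,-0.4347,0.156,0],
    [0,0,-0.2208,-0.3878,-0.4347,0.156,0],
    [0,0,-0.2208,-0.3878,-0.4347,0.156,0],
    [0,0,-0.2208,-0.3878,-0.4347,0.156,0],
  ],
)

```text
clock: 1.15
tcp_pos: [0.4043, 0.2899, 0.1206]
ee_rot: [-0.0, 3.141, 0.001]
contact_force: [0.1, -0.4, 0.5]
gripper_width: 0.0911
grip_force: 0.0
```

```bash
python3 - <<'E'
from h import *
plan((.4038,.2892,.007),90)
s=ctrl.sense();im=get_image("wrist");cv2.imwrite("pics/w1.png",im[:,:,::-1])
E
```

```text
shift [  0.5  -0.8 113.6] turn [array([0.0188, 0.0194, 0.0138]), array([  -0.0304,    0.0295, -179.9861])] tcp [0.4043 0.2899 0.1206] yaw 90.0138527200193 j [ 0.5752  0.2062  2.1796  0.0001  0.7553 -0.9959]
```

View pics/w1.png

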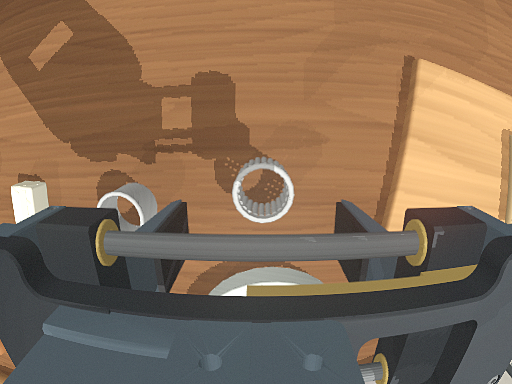

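The wrist view shows the fluted cutter between the fingers, its rim centred near (263,193), with the plain cutter at (130,203).

```bash
python3 -c "
from h import *
s=ctrl.sense();print(wrist2w((263,193),.044,s),wrist2w((130,203),.044,s))"
```

```text
[0.4025 0.2929] [0.4127 0.1692]
```

Scaled: 113 mm is 0.1883, 105 mm is 0.175.

Emit:
carry_out(
  steps=[
    [0,0,0,0.0008,-0.0013,0.05,0],
    [0,0,0,0.0008,-0.0013,0.1,0],
    [0,0,0,0.0008,-0.0013,0.15,0],
    [0,0,0,0.0008,-0.0013,0.175,0],
    [0,0,0,0.0008,-0.0013,0.1883,0],
    [0,0,0,0.0008,-0.0013,0.1883,0],
    [0,0,0,0.0008,-0.0013,0.1883,0.6],
    [0,0,0,0.0008,-0.0013,0.1883,0.6],
    [0,0,0,0.0008,-0.0013,0.1883,0.6],
    [0,0,0,0.0008,-0.0013,0.1883,0.6],
    [0,0,0,0.0008,-0.0013,0.1883,0.6],
    [0,0,0,0.0008,-0.0013,0.1883,0.6],
    [0,0,0,0.0008,-0.0013,0.1883,0.6],
    [0,0,0,0.0008,-0.0013,0.1883,0.6],
  ],
)

```text
clock: 2.37
tcp_pos: [0.4038, 0.2888, 0.0077]
ee_rot: [-0.001, 3.141, 0.0]
contact_force: [-1.3, -0.0, 7.2]
gripper_width: 0.0505
grip_force: 30.0
```

Scaled: -222.6 mm is -0.371, 10.8 mm is 0.018.

Emit:
carry_out(
  steps=[
    [0,0,0,0,0,-0.0417,0.6],
    [0,0,0,0,0,-0.0917,0.6],
    [0,0,0,-0.0333,0.0017,-0.1167,0.6],
    [0,0,0,-0.0917,0.005,-0.1167,0.6],
    [0,0,0,-0.15,0.0083,-0.1167,0.6],
    [0,0,0,-0.2083,0.0117,-0.1167,0.6],
    [0,0,0,-0.2667,0.015,-0.1167,0.6],
    [0,0,0,-0.325,0.018,-0.1167,0.6],
    [0,0,0,-0.3583,0.018,-0.1167,0.6],
    [0,0,0,-0.371,0.018,-0.1167,0.6],
    [0,0,0,-0.371,0.018,-0.1167,0.6],
    [0,0,0,-0.371,0.018,-0.1,0.6],
    [0,0,0,-0.371,0.018,-0.0583,0.6],
    [0,0,0,-0.371,0.018,-0.025,0.6],
    [0,0,0,-0.371,0.018,-0.0117,0.6],
    [0,0,0,-0.371,0.018,-0.0067,0.6],
    [0,0,0,-0.371,0.018,-0.0067,0.6],
    [0,0,0,-0.371,0.018,-0.0067,0.6],
  ],
)

```text
clock: 3.87
tcp_pos: [0.6251, 0.2998, 0.0114]
ee_rot: [0.002, -3.141, 0.0]
contact_force: [-0.5, 0.6, -0.1]
gripper_width: 0.0505
grip_force: 30.0
```

Scaled: 198 mm is 0.33, 190 mm is 0.3167.

Emit:
carry_out(
  steps=[
    [0,0,0,0,0,0,0.25],
    [0,0,0,0,0,0,0.25],
    [0,0,0,0,0,0,0.25],
    [0,0,0,0,0,0,0.25],
    [0,0,0,0,0,-0.0417,0.25],
    [0,0,0,0,0,-0.0917,0.25],
    [0,0,0,0,0,-0.1333,0.25],
    [0,0,0,0.0417,-0.0333,-0.1667,0.1],
    [0,0,0,0.1,-0.0833,-0.1667,0],
    [0,0,0,0.1583,-0.1333,-0.1667,0],
    [0,0,0,0.2167,-0.1833,-0.1667,0],
    [0,0,0,0.275,-0.225,-0.1667,0],
    [0,0,0,0.3167,-0.2433,-0.1667,0],
    [0,0,0,0.33,-0.2467,-0.1667,0],
    [0,0,0,0.33,-0.2467,-0.1667,0],
    [0,0,0,0.33,-0.2467,-0.1667,0],
  ],
)

```text
clock: 5.2
tcp_pos: [0.4291, 0.1518, 0.1119]
ee_rot: [-0.001, 3.14, 0.001]
contact_force: [0.0, 0.0, 0.7]
gripper_width: 0.0911
grip_force: 0.0
```

```bash
python3 - <<'E'
from h import *
plan((.4286,.1512,.007),90)
s=ctrl.sense();im=get_image("top");cv2.imwrite("pics/t2.png",im[:,:,::-1])
im2=get_image("wrist")
cv2.imwrite("pics/t2c.png",np.hstack([cv2.resize(im[:,:,::-1][100:260,90:250],(400,400)),cv2.resize(im2[:,:,::-1],(400,400))]))
E
```

```text
shift [  0.6  -0.6 104.9] turn [array([0.0267, 0.0881, 0.0288]), array([  -0.1383,    0.0419, -179.9711])] tcp [0.4291 0.1518 0.1119] yaw 90.02886311139056 j [ 0.2888  0.1586  2.263   0.      0.7184 -1.2825]
```

View pics/t2c.png

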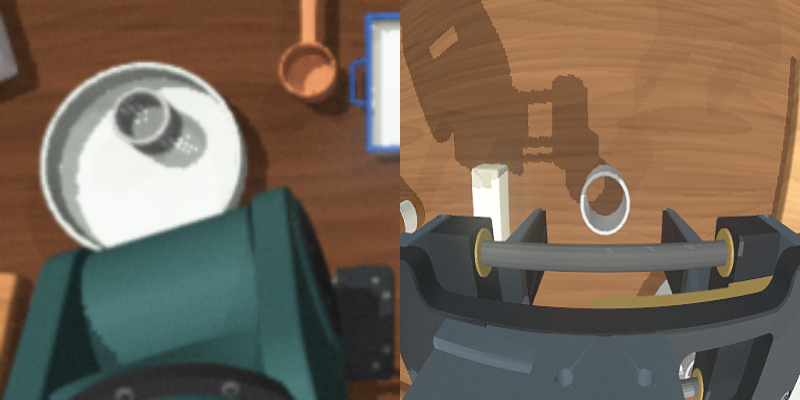

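The fluted cutter stands upright in the tin, its rim near (143,118) in the left half. The plain cutter is centred between the fingers at (605,200). I'll grasp it and carry it over.

Scaled: 104 mm is 0.1733, 98 mm is 0.1633.

Emit:
carry_out(
  steps=[
    [0,0,0,0.001,-0.001,0.05,0],
    [0,0,0,0.001,-0.001,0.1,0],
    [0,0,0,0.001,-0.001,0.1417,0],
    [0,0,0,0.001,-0.001,0.1633,0],
    [0,0,0,0.001,-0.001,0.1733,0],
    [0,0,0,0.001,-0.001,0.1733,0],
    [0,0,0,0.001,-0.001,0.1733,0.6],
    [0,0,0,0.001,-0.001,0.1733,0.6],
    [0,0,0,0.001,-0.001,0.1733,0.6],
    [0,0,0,0.001,-0.001,0.1733,0.6],
    [0,0,0,0.001,-0.001,0.1733,0.6],
    [0,0,0,0.001,-0.001,0.1733,0.6],
    [0,0,0,0.001,-0.001,0.1733,0.6],
    [0,0,0,0.001,-0.001,0.1733,0.6],
  ],
)

```text
clock: 6.47
tcp_pos: [0.4279, 0.151, 0.0076]
ee_rot: [-0.001, 3.141, 0.0]
contact_force: [-1.3, -0.6, 8.0]
gripper_width: 0.0513
grip_force: 30.0
```

Scaled: 148.4 mm is 0.2473, 142 mm is 0.2367.

Emit:
carry_out(
  steps=[
    [0,0,0,0,0,-0.0417,0.6],
    [0,0,0,0,0,-0.0917,0.6],
    [0,0,0,-0.0167,0.025,-0.1167,0.6],
    [0,0,0,-0.05,0.0667,-0.1167,0.6],
    [0,0,0,-0.0833,0.1167,-0.1167,0.6],
    [0,0,0,-0.125,0.1667,-0.1167,0.6],
    [0,0,0,-0.1667,0.2083,-0.1167,0.6],
    [0,0,0,-0.19,0.2367,-0.1167,0.6],
    [0,0,0,-0.1958,0.2473,-0.1167,0.6],
    [0,0,0,-0.1958,0.2473,-0.1167,0.6],
    [0,0,0,-0.1958,0.2473,-0.1,0.6],
    [0,0,0,-0.1958,0.2473,-0.0583,0.6],
    [0,0,0,-0.1958,0.2473,-0.025,0.6],
    [0,0,0,-0.1958,0.2473,-0.0117,0.6],
    [0,0,0,-0.1958,0.2473,-0.0067,0.6],
    [0,0,0,-0.1958,0.2473,-0.0067,0.6],
    [0,0,0,-0.1958,0.2473,-0.0067,0.6],
  ],
)

```text
clock: 7.88
tcp_pos: [0.5444, 0.2986, 0.0114]
ee_rot: [0.0, -3.141, 0.0]
contact_force: [-0.6, -0.3, -0.3]
gripper_width: 0.0513
grip_force: 30.0
```

```bash
python3 - <<'E'
from h import *
s=ctrl.sense();print(s["gripper_width"],s["tcp_pos"])
# move wanted next: above butter 1, yaw: butter x at -3.2 deg -> tool y at 86.8
plan((.441,.0043,.12),86.8)
E
```

```text
0.05132476633522942 [0.5444 0.2986 0.0114]
shift [ 103.6 -294.3 -108.4] turn [array([-0.0191, -0.0328,  3.2163]), array([   0.0506,   -0.0295, -176.7837])] tcp [0.5444 0.2986 0.0114] yaw 90.01631542402126 j [ 0.4642  0.5532  1.9408 -0.      0.6483 -1.1069]
```

Scaled: -294.3 mm is -0.4905, -108.4 mm is -0.1807, 3.2 degrees is 0.0267.

Emit:
carry_out(
  steps=[
    [0,0,0,0,0,0,0.25],
    [0,0,0,0,0,0,0.25],
    [0,0,0,0,0,0,0.25],
    [0,0,0,0,0,0,0.25],
    [0,0,0,0,0,-0.0417,0.25],
    [0,0,0,0,0,-0.0917,0.25],
    [0,0,0,0,0,-0.1333,0.25],
    [0,0,0.0083,0.0167,-0.05,-0.1667,0.1],
    [0,0,0.0167,0.0333,-0.1083,-0.1807,0],
    [0,0,0.0267,0.0533,-0.1667,-0.1807,0],
    [0,0,0.0267,0.0733,-0.225,-0.1807,0],
    [0,0,0.0267,0.0933,-0.2833,-0.1807,0],
    [0,0,0.0267,0.1167,-0.3417,-0.1807,0],
    [0,0,0.0267,0.1367,-0.4,-0.1807,0],
    [0,0,0.0267,0.1583,-0.4533,-0.1807,0],
    [0,0,0.0267,0.1717,-0.485,-0.1807,0],
    [0,0,0.0267,0.1727,-0.4905,-0.1807,0],
    [0,0,0.0267,0.1727,-0.4905,-0.1807,0],
    [0,0,0.0267,0.1727,-0.4905,-0.1807,0],
  ],
)

```text
clock: 9.47
tcp_pos: [0.4422, 0.0053, 0.12]
ee_rot: [0.088, 3.14, 0.0]
contact_force: [-0.9, -0.5, 0.1]
gripper_width: 0.0912
grip_force: 0.0
```

```bash
python3 - <<'E'
from h import *
plan((.441,.0043,.007),86.8)
s=ctrl.sense();im=get_image("top")
im2=get_image("wrist")
cv2.imwrite("pics/t3c.png",np.hstack([cv2.resize(im[:,:,::-1][100:260,90:250],(400,400)),cv2.resize(im2[:,:,::-1],(400,400))]))
E
```

```text
shift [  1.2  -1.1 113. ] turn [array([0.0057, 0.0396, 0.0055]), array([  -0.0622,    0.0089, -179.9944])] tcp [0.4422 0.0053 0.12  ] yaw 86.80554573934926 j [-0.0408  0.1228  2.2845  0.0001  0.7336 -1.5559]
```

View pics/t3c.png

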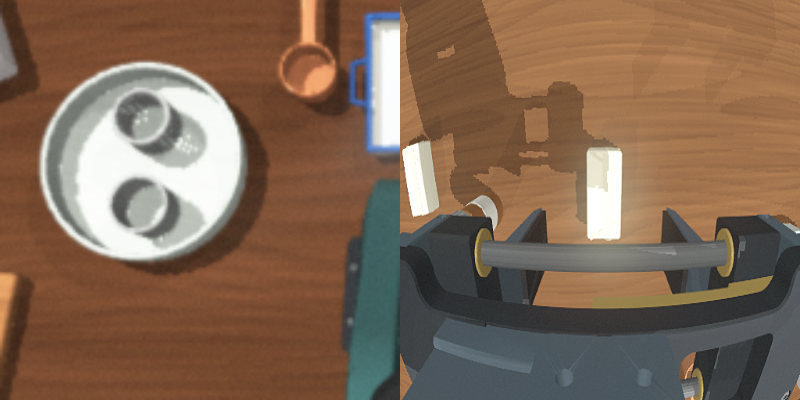

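Both cutters stand in the tin, with rims at (143,118) and (145,205). Butter 1 lies centred between the fingers and aligned with them.

Emit:
carry_out(
  steps=[
    [0,0,0,0.002,-0.0018,0.05,0],
    [0,0,0,0.002,-0.0018,0.1,0],
    [0,0,0,0.002,-0.0018,0.15,0],
    [0,0,0,0.002,-0.0018,0.1767,0],
    [0,0,0,0.002,-0.0018,0.1883,0],
    [0,0,0,0.002,-0.0018,0.1883,0],
    [0,0,0,0.002,-0.0018,0.1883,0.75],
    [0,0,0,0.002,-0.0018,0.1883,0.75],
    [0,0,0,0.002,-0.0018,0.1883,0.75],
    [0,0,0,0.002,-0.0018,0.1883,0.75],
    [0,0,0,0.002,-0.0018,0.1883,0.75],
    [0,0,0,0.002,-0.0018,0.1883,0.75],
    [0,0,0,0.002,-0.0018,0.1883,0.75],
    [0,0,0,0.002,-0.0018,0.1883,0.75],
    [0,0,0,0.002,-0.0018,0.1883,0.75],
  ],
)

```text
clock: 10.82
tcp_pos: [0.4404, 0.004, 0.0068]
ee_rot: [0.087, 3.14, -0.0]
contact_force: [-0.7, -0.3, 4.1]
gripper_width: 0.0397
grip_force: 30.0
```

```bash
python3 - <<'E'
from h import *
plan((.665,.049,.0117),90)
E
```

```text
shift [-221.8   57.3   -4.9] turn [array([-0.    ,  0.0021, -3.1624]), array([  0.0032,   0.0001, 176.8376])] tcp [0.4404 0.004  0.0068] yaw 86.83756619012375 j [-0.0438  0.3714  2.2942 -0.      0.4759 -1.5594]
```

Scaled: -221.8 mm is -0.3697, 57.3 mm is 0.0955, -3.2 degrees is -0.0267.

Emit:
carry_out(
  steps=[
    [0,0,0,0,0,-0.0417,0.75],
    [0,0,0,0,0,-0.0833,0.75],
    [0,0,-0.0083,-0.0333,0.0083,-0.1,0.75],
    [0,0,-0.0167,-0.0917,0.0233,-0.1,0.75],
    [0,0,-0.0267,-0.15,0.0383,-0.1,0.75],
    [0,0,-0.0267,-0.2083,0.0533,-0.1,0.75],
    [0,0,-0.0267,-0.2667,0.0683,-0.1,0.75],
    [0,0,-0.0267,-0.325,0.0833,-0.1,0.75],
    [0,0,-0.0267,-0.3583,0.0917,-0.1,0.75],
    [0,0,-0.0267,-0.3697,0.0955,-0.1,0.75],
    [0,0,-0.0267,-0.3697,0.0955,-0.1,0.75],
    [0,0,-0.0267,-0.3697,0.0955,-0.0667,0.75],
    [0,0,-0.0267,-0.3697,0.0955,-0.0333,0.75],
    [0,0,-0.0267,-0.3697,0.0955,-0.015,0.75],
    [0,0,-0.0267,-0.3697,0.0955,-0.0083,0.75],
    [0,0,-0.0267,-0.3697,0.0955,-0.0075,0.75],
    [0,0,-0.0267,-0.3697,0.0955,-0.0075,0.75],
  ],
)

```text
clock: 12.23
tcp_pos: [0.6646, 0.0489, 0.0115]
ee_rot: [0.001, -3.141, 0.0]
contact_force: [-0.0, -0.7, 0.0]
gripper_width: 0.0401
grip_force: 30.0
```

```bash
python3 - <<'E'
from h import *
s=ctrl.sense();print(s["contact_force"])
plan((.4063,-.2755,.15),92.1)
E
```

```text
[-0.0162 -0.7176  0.0409]
shift [ 258.5 -324.2 -138.4] turn [array([-0.0025, -0.0133, -2.0619]), array([ -0.0206,   0.0039, 177.9381])] tcp [0.6646 0.0489 0.0115] yaw 90.03813928582211 j [ 0.0384  0.6033  1.8461 -0.0001  0.6924 -1.533 ]
```

Scaled: -324.2 mm is -0.5403, 258.5 mm is 0.4308, -2 degrees is -0.0167.

Emit:
carry_out(
  steps=[
    [0,0,0,0,0,0,0.48],
    [0,0,0,0,0,0,0.48],
    [0,0,0,0,0,0,0.48],
    [0,0,0,0,0,-0.0333,0.48],
    [0,0,0,0,0,-0.0833,0.48],
    [0,0,0,0,0,-0.1417,0.48],
    [0,0,0,0.0083,-0.0083,-0.2,0.2],
    [0,0,-0.0083,0.05,-0.0583,-0.2307,0],
    [0,0,-0.0167,0.0917,-0.1083,-0.2307,0],
    [0,0,-0.0167,0.1333,-0.1633,-0.2307,0],
    [0,0,-0.0167,0.175,-0.2167,-0.2307,0],
    [0,0,-0.0167,0.2167,-0.27,-0.2307,0],
    [0,0,-0.0167,0.2583,-0.3233,-0.2307,0],
    [0,0,-0.0167,0.3,-0.3767,-0.2307,0],
    [0,0,-0.0167,0.3417,-0.43,-0.2307,0],
    [0,0,-0.0167,0.3833,-0.4833,-0.2307,0],
    [0,0,-0.0167,0.4167,-0.525,-0.2307,0],
    [0,0,-0.0167,0.4308,-0.5403,-0.2307,0],
    [0,0,-0.0167,0.4308,-0.5403,-0.2307,0],
    [0,0,-0.0167,0.4308,-0.5403,-0.2307,0],
  ],
)

```text
clock: 13.9
tcp_pos: [0.4066, -0.2758, 0.15]
ee_rot: [-0.053, 3.141, -0.0]
contact_force: [1.1, 0.2, 0.1]
gripper_width: 0.0911
grip_force: 0.0
```

```bash
python3 - <<'E'
from h import *
plan((.4063,-.2755,.007),92.1)
im=get_image("top")
im2=get_image("wrist")
cv2.imwrite("pics/t4c.png",np.hstack([cv2.resize(im[:,:,::-1][90:250,220:380],(400,400)),cv2.resize(im2[:,:,::-1],(400,400))]))
E
```

```text
shift [  0.4   0.3 143. ] turn [array([-0.0179,  0.0337, -0.1586]), array([  0.0529,   0.0281, 179.8414])] tcp [ 0.4066 -0.2758  0.15  ] yaw 91.94142361870395 j [-0.6434  0.1449  2.1818  0.0002  0.8142 -2.2482]
```

View pics/t4c.png

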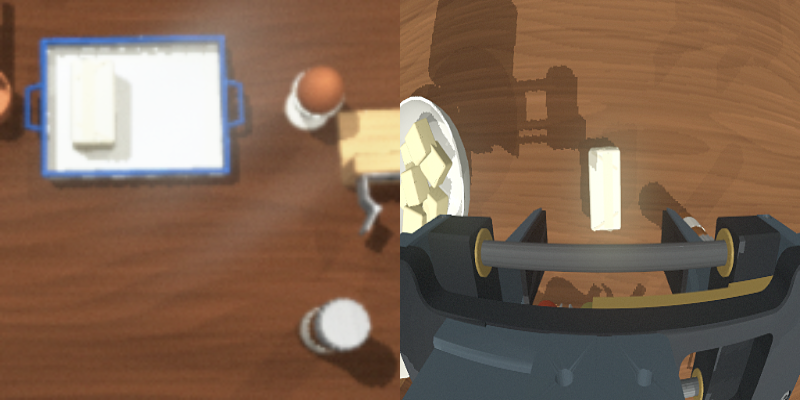

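Butter 1 lies square in the tray at about (94,105). Butter 2 is centred between the fingers and aligned.

Scaled: 143 mm is 0.2383, 105 mm is 0.175.

Emit:
carry_out(
  steps=[
    [0,0,0,0.0007,0.0005,0.0583,0],
    [0,0,0,0.0007,0.0005,0.1167,0],
    [0,0,0,0.0007,0.0005,0.175,0],
    [0,0,0,0.0007,0.0005,0.2167,0],
    [0,0,0,0.0007,0.0005,0.2333,0],
    [0,0,0,0.0007,0.0005,0.2383,0],
    [0,0,0,0.0007,0.0005,0.2383,0],
    [0,0,0,0.0007,0.0005,0.2383,0.75],
    [0,0,0,0.0007,0.0005,0.2383,0.75],
    [0,0,0,0.0007,0.0005,0.2383,0.75],
    [0,0,0,0.0007,0.0005,0.2383,0.75],
    [0,0,0,0.0007,0.0005,0.2383,0.75],
    [0,0,0,0.0007,0.0005,0.2383,0.75],
    [0,0,0,0.0007,0.0005,0.2383,0.75],
    [0,0,0,0.0007,0.0005,0.2383,0.75],
    [0,0,0,0.0007,0.0005,0.2383,0.75],
  ],
)

```text
clock: 15.33
tcp_pos: [0.4063, -0.2751, 0.0067]
ee_rot: [0.056, -3.141, -0.0]
contact_force: [-1.0, 0.9, 2.4]
gripper_width: 0.0399
grip_force: 29.8
```

```bash
python3 - <<'E'
from h import *
plan((.663,-.031,.0112),90)
E
```

```text
shift [-265.2  234.8   -4.5] turn [array([ 0.0044, -0.0029,  2.0335]), array([   0.0045,    0.0069, -177.9665])] tcp [ 0.4063 -0.2751  0.0067] yaw 92.03353713147615 j [-0.6427  0.4235  2.1988  0.0001  0.5195 -2.249 ]
```

Scaled: -265.2 mm is -0.442, 234.8 mm is 0.3913, 2 degrees is 0.0167.

Emit:
carry_out(
  steps=[
    [0,0,0,0,0,-0.0583,0.75],
    [0,0,0,0,0,-0.1167,0.75],
    [0,0,0,0,0,-0.175,0.75],
    [0,0,0.0083,-0.0167,0.015,-0.2083,0.75],
    [0,0,0.0167,-0.0583,0.0517,-0.2083,0.75],
    [0,0,0.0167,-0.1033,0.0917,-0.2083,0.75],
    [0,0,0.0167,-0.15,0.1333,-0.2083,0.75],
    [0,0,0.0167,-0.1967,0.1733,-0.2083,0.75],
    [0,0,0.0167,-0.2433,0.215,-0.2083,0.75],
    [0,0,0.0167,-0.29,0.2567,-0.2083,0.75],
    [0,0,0.0167,-0.3367,0.2983,-0.2083,0.75],
    [0,0,0.0167,-0.3833,0.34,-0.2083,0.75],
    [0,0,0.0167,-0.425,0.3767,-0.2083,0.75],
    [0,0,0.0167,-0.442,0.3913,-0.2083,0.75],
    [0,0,0.0167,-0.442,0.3913,-0.2083,0.75],
    [0,0,0.0167,-0.442,0.3913,-0.2083,0.75],
  ],
)

```text
clock: 16.67
tcp_pos: [0.6624, -0.0309, 0.131]
ee_rot: [0.003, -3.14, 0.0]
contact_force: [-0.4, 0.4, -2.0]
gripper_width: 0.04
grip_force: 29.8
```

Scaled: 120.5 mm is 0.2008, 117 mm is 0.195.

Emit:
carry_out(
  steps=[
    [0,0,0,0,0,0.05,0.75],
    [0,0,0,0,0,0.1,0.75],
    [0,0,0,0,0,0.15,0.75],
    [0,0,0,0,0,0.18,0.75],
    [0,0,0,0,0,0.195,0.75],
    [0,0,0,0,0,0.2008,0.75],
    [0,0,0,0,0,0.2008,0.75],
    [0,0,0,0,0,0.2008,0.75],
    [0,0,0,0,0,0.2008,0.48],
    [0,0,0,0,0,0.2008,0.48],
    [0,0,0,0,0,0.2008,0.48],
    [0,0,0,0,0,0.1667,0.48],
    [0,0,0,0,0,0.1167,0.48],
    [0,0,0,0,0,0.0583,0.48],
    [0,0,0,0,0,0,0.3],
    [0,0,0,0,0,-0.0417,0],
    [0,0,0,0,0,-0.0417,0],
    [0,0,0,0,0,-0.0417,0],
  ],
)

```text
clock: 18.17
tcp_pos: [0.6639, -0.031, 0.1585]
ee_rot: [-0.001, 3.138, -0.0]
contact_force: [-0.2, 0.3, -0.4]
gripper_width: 0.0715
grip_force: 0.0
```

```bash
python3 - <<'E'
from h import *
plan((.4508,-.1535,.17),-1.7)
E
```

```text
shift [ 213.2 -122.3  -12.1] turn [array([ 0.1389,  0.1625, 91.748 ]), array([ -0.1611,   0.1377, -88.2518])] tcp [ 0.6639 -0.031   0.1585] yaw 90.04805573359644 j [-0.0817  0.3897  1.8352 -0.      0.9134 -1.6533]
```

Scaled: 213 mm is 0.355, 204 mm is 0.34, 88.3 degrees is 0.7358.

Emit:
carry_out(
  steps=[
    [0,0,0.0583,0.0283,-0.0167,-0.02,0],
    [0,0,0.1167,0.0567,-0.0317,-0.02,0],
    [0,0,0.175,0.085,-0.0483,-0.02,0],
    [0,0,0.2333,0.1133,-0.065,-0.02,0],
    [0,0,0.2917,0.1417,-0.0817,-0.02,0],
    [0,0,0.35,0.17,-0.0967,-0.02,0],
    [0,0,0.4083,0.1983,-0.1133,-0.02,0],
    [0,0,0.4667,0.2267,-0.13,-0.02,0],
    [0,0,0.525,0.255,-0.1467,-0.02,0],
    [0,0,0.5833,0.2833,-0.1633,-0.02,0],
    [0,0,0.6417,0.3117,-0.1783,-0.02,0],
    [0,0,0.7,0.34,-0.195,-0.02,0],
    [0,0,0.7358,0.355,-0.2038,-0.02,0],
    [0,0,0.7358,0.355,-0.2038,-0.02,0],
    [0,0,0.7358,0.355,-0.2038,-0.02,0],
    [0,0,0.7358,0.355,-0.2038,-0.02,0],
    [0,0,0.7358,0.355,-0.2038,-0.02,0],
  ],
)

```text
clock: 19.58
tcp_pos: [0.4506, -0.1531, 0.1684]
ee_rot: [-2.184, -2.257, 0.0]
contact_force: [0.7, -0.7, 0.4]
gripper_width: 0.0911
grip_force: 0.0
```

```bash
python3 - <<'E'
from h import *
plan((.4508,-.1535,.058),1.7)
im=get_image("top")
im2=get_image("wrist")
cv2.imwrite("pics/t5c.png",np.hstack([cv2.resize(im[:,:,::-1][90:210,220:340],(400,400)),cv2.resize(im2[:,:,::-1],(400,400))]))
cv2.imwrite("pics/w5.png",im2[:,:,::-1])
E
```

```text
shift [ -0.4   0.3 110.4] turn [array([-0.0166, -0.0107,  0.1869]), array([   0.0167,   -0.0261, -179.8131])] tcp [ 0.4506 -0.1531  0.1684] yaw 1.8869366909363123 j [-0.3766  0.089   2.2025  0.0001  0.8505 -0.4095]
```

View pics/t5c.png

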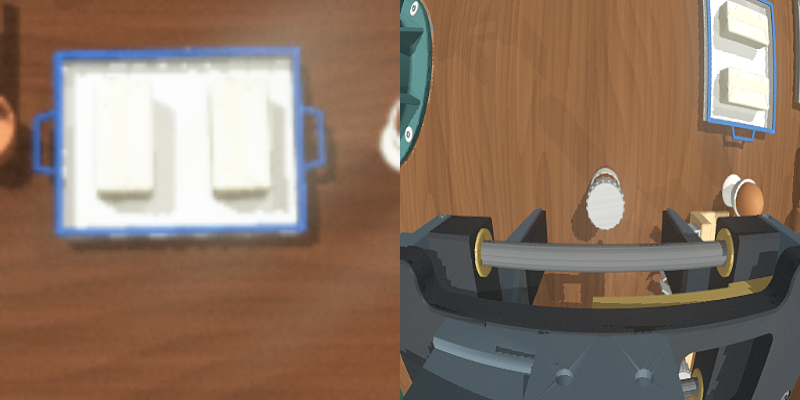

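Both butter blocks lie square in the tray, at (125,137) and (240,137). The jar lid is centred between the fingers at (605,205). I'll grip it high.

Scaled: 110.4 mm is 0.184, 105 mm is 0.175.

Emit:
carry_out(
  steps=[
    [0,0,0,-0.0007,0.0005,0.05,0],
    [0,0,0,-0.0007,0.0005,0.1,0],
    [0,0,0,-0.0007,0.0005,0.15,0],
    [0,0,0,-0.0007,0.0005,0.175,0],
    [0,0,0,-0.0007,0.0005,0.184,0],
    [0,0,0,-0.0007,0.0005,0.184,0],
    [0,0,0,-0.0007,0.0005,0.184,0.75],
    [0,0,0,-0.0007,0.0005,0.184,0.75],
    [0,0,0,-0.0007,0.0005,0.184,0.75],
    [0,0,0,-0.0007,0.0005,0.184,0.75],
    [0,0,0,-0.0007,0.0005,0.184,0.75],
    [0,0,0,-0.0007,0.0005,0.184,0.75],
    [0,0,0,-0.0007,0.0005,0.184,0.75],
    [0,0,0,-0.0007,0.0005,0.184,0.75],
    [0,0,0,-0.0007,0.0005,0.184,0.75],
    [0,0,0,-0.0007,0.0005,0.184,0.75],
  ],
)

```text
clock: 21.02
tcp_pos: [0.4505, -0.1539, 0.0583]
ee_rot: [2.187, 2.255, 0.0]
contact_force: [-0.4, -0.1, 1.2]
gripper_width: 0.0394
grip_force: 30.0
```

```bash
python3 - <<'E'
from h import *
# seat (.567,-.219); x=-60 there
seat=np.array([.567,-.219]);a=np.radians(1.7);e=np.array([np.cos(a),np.sin(a)])
plan((*(seat-.06*e),.062),1.7)
plan((*seat,.058),1.7)
E
```

```text
shift [-68.6  54.5  -3.7] turn [array([0.0043, 0.0029, 0.044 ]), array([  -0.0045,    0.0068, -179.956 ])] tcp [ 0.4505 -0.1539  0.0583] yaw 1.7440070698692058 j [-0.3781  0.2977  2.2303 -0.      0.6134 -0.4085]
shift [-68.6 114.5   0.3] turn [array([0.0043, 0.0029, 0.044 ]), array([  -0.0045,    0.0068, -179.956 ])] tcp [ 0.4505 -0.1539  0.0583] yaw 1.7440070698692058 j [-0.3781  0.2977  2.2303 -0.      0.6134 -0.4085]
```

Scaled: -68.6 mm is -0.1143, 54.5 mm is 0.0908.

Emit:
carry_out(
  steps=[
    [0,0,0,0,0,-0.0067,0.75],
    [0,0,0,-0.025,0.02,-0.0067,0.75],
    [0,0,0,-0.0583,0.0467,-0.0067,0.75],
    [0,0,0,-0.0917,0.0733,-0.0067,0.75],
    [0,0,0,-0.11,0.0867,-0.0067,0.75],
    [0,0,0,-0.1143,0.0908,-0.0067,0.75],
    [0,0,0,-0.1143,0.0908,-0.0033,0.75],
    [0,0,0,-0.1143,0.0908,-0.0005,0.75],
    [0,0,0,-0.1143,0.0908,-0.0005,0.75],
    [0,0,0,-0.1143,0.0908,-0.0005,0.75],
  ],
)

```text
clock: 21.85
tcp_pos: [0.506, -0.2198, 0.0583]
ee_rot: [-2.186, -2.255, 0.001]
contact_force: [-0.7, 0.5, -0.7]
gripper_width: 0.0396
grip_force: 30.0
```

```bash
python3 - <<'E'
from h import *
s=ctrl.sense();print(s["contact_force"],s["tcp_pos"])
im=get_image("top")[:,:,::-1];im2=get_image("scene")[:,:,::-1]
a=cv2.resize(im[115:235,335:470],(450,400),interpolation=cv2.INTER_CUBIC);b=cv2.resize(im2[200:330,60:240],(350,400))
cv2.imwrite("pics/t6.png",np.hstack([a,b[:, :350]]))
E
```

```text
[-0.6899  0.4561 -0.7491] [ 0.506  -0.2198  0.0583]
```

View pics/t6.png

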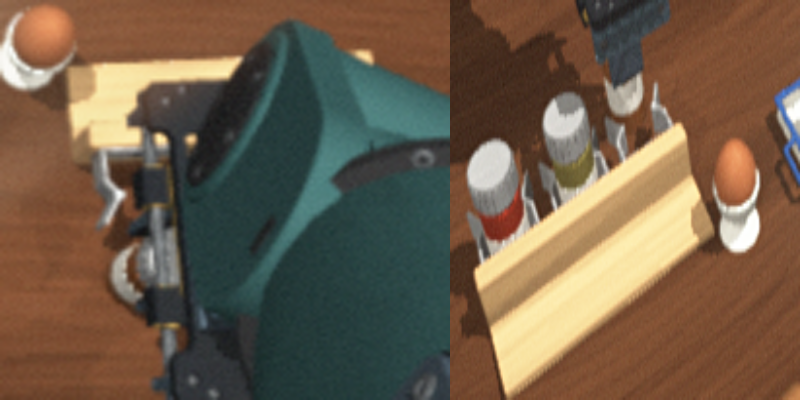

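The scene view shows the jar standing in front of the empty clip's mouth, between its arms. I'll cross-check the lateral alignment from the clip tips in c2.

```bash
python3 - <<'E'
from h import *
g=lambda u,v:(262+u/3.6,95+v/3.6)
for p in[(372,315),(470,310),(395,284),(440,285)]:
  print(px2w("top",g(*p),.046))
plan((.567,-.219,.058),1.7)
E
```

```text
[ 0.5364 -0.1904]
[ 0.5388 -0.2503]
[ 0.5556 -0.2056]
[ 0.5546 -0.2331]
shift [-0.8 60.7  0.3] turn [array([-0.0417, -0.022 ,  0.0634]), array([   0.0346,   -0.0655, -179.9366])] tcp [ 0.5063 -0.2201  0.0583] yaw 1.763437450035303 j [-0.4522  0.3922  2.0821  0.      0.6682 -0.483 ]
```

The clip centre comes out at y ≈ -0.220, which matches the jar. Now I'll push in.

Scaled: 57 mm is 0.095, 56 mm is 0.0933.

Emit:
carry_out(
  steps=[
    [0,0,0,0,0.0167,0,0.75],
    [0,0,0,0,0.0333,0,0.75],
    [0,0,0,0,0.0467,0,0.75],
    [0,0,0,0,0.0567,0,0.75],
    [0,0,0,0,0.065,0,0.75],
    [0,0,0,0,0.0717,0,0.75],
    [0,0,0,0,0.0767,0,0.75],
    [0,0,0,0,0.0817,0,0.75],
    [0,0,0,0,0.0867,0,0.75],
    [0,0,0,0,0.09,0,0.75],
    [0,0,0,0,0.0933,0,0.75],
    [0,0,0,0,0.095,0,0.75],
    [0,0,0,0,0.095,0,0.75],
  ],
)

```text
clock: 23.03
tcp_pos: [0.5646, -0.2191, 0.0586]
ee_rot: [2.187, 2.254, 0.001]
contact_force: [1.5, -1.5, -2.3]
gripper_width: 0.0391
grip_force: 30.0
```

Scaled: 2 mm is 0.0033, 1 mm is 0.0017.

Emit:
carry_out(
  steps=[
    [0,0,0,0,0.0017,0,0.75],
    [0,0,0,0,0.0033,0,0.75],
    [0,0,0,0,0.0033,0,0.75],
  ],
)

```text
clock: 23.28
tcp_pos: [0.5662, -0.219, 0.0586]
ee_rot: [2.187, 2.255, 0.0]
contact_force: [2.3, -1.4, -1.7]
gripper_width: 0.0391
grip_force: 30.0
```

Scaled: 1.5 mm is 0.0025, 1 mm is 0.0017.

Emit:
carry_out(
  steps=[
    [0,0,0,0,0.0017,0,0.75],
    [0,0,0,0,0.0025,0,0.75],
    [0,0,0,0,0.0025,0,0.75],
  ],
)

```text
clock: 23.53
tcp_pos: [0.5675, -0.2189, 0.0586]
ee_rot: [2.187, 2.255, 0.0]
contact_force: [0.5, -2.4, -1.1]
gripper_width: 0.0395
grip_force: 30.0
```

Scaled: 1.5 mm is 0.0025, 1 mm is 0.0017.

Emit:
carry_out(
  steps=[
    [0,0,0,0,0.0017,0,0.75],
    [0,0,0,0,0.0025,0,0.75],
    [0,0,0,0,0.0025,0,0.75],
  ],
)

```text
clock: 23.78
tcp_pos: [0.5678, -0.2188, 0.0584]
ee_rot: [-2.186, -2.254, 0.002]
contact_force: [-6.8, -3.2, 5.6]
gripper_width: 0.0395
grip_force: 30.0
```

Force rises and the advance stops at x ≈ 0.568, so the jar is home. Now I'll release and rise.

Scaled: 240 mm is 0.4, 220 mm is 0.3667.

Emit:
carry_out(
  steps=[
    [0,0,0,0,-0.0017,0,0.3],
    [0,0,0,0,-0.0017,0,0.3],
    [0,0,0,0,-0.0017,0,0.3],
    [0,0,0,0,-0.0017,0,0.3],
    [0,0,0,0,-0.0017,0,0.3],
    [0,0,0,0,-0.0017,-0.025,0.3],
    [0,0,0,0,-0.0017,-0.075,0.3],
    [0,0,0,0,-0.0017,-0.1333,0.3],
    [0,0,0,0,-0.0333,-0.1833,0.3],
    [0,0,0,0.0333,-0.0917,-0.2,0],
    [0,0,0,0.0833,-0.1417,-0.2,0],
    [0,0,0,0.1333,-0.175,-0.2,0],
    [0,0,0,0.1917,-0.1917,-0.2,0],
    [0,0,0,0.25,-0.2,-0.2,0],
    [0,0,0,0.3083,-0.2,-0.2,0],
    [0,0,0,0.3667,-0.2,-0.2,0],
    [0,0,0,0.4,-0.2,-0.2,0],
    [0,0,0,0.4,-0.2,-0.2,0],
    [0,0,0,0.4,-0.2,-0.2,0],
  ],
)

```text
clock: 25.37
tcp_pos: [0.4418, 0.0181, 0.1794]
ee_rot: [2.184, 2.257, 0.001]
contact_force: [-0.2, -0.7, 0.8]
gripper_width: 0.0915
grip_force: 0.0
```

```bash
python3 - <<'E'
from h import *
im=get_image("top")[:,:,::-1];im2=get_image("scene")[:,:,::-1]
x,y=335,115
a=cv2.resize(im[y:y+100,x:x+125],(500,400),interpolation=cv2.INTER_CUBIC);b=cv2.resize(im2[200:330,60:240],(300,400))
cv2.imwrite("pics/t7.png",np.hstack([a,b]));cv2.imwrite("pics/t7full.png",cv2.resize(im,(800,600)))
print(w2px("top",(.567,-.219,.1)),ctrl.sense()["contact_force"])
E
```

```text
[385.7122 163.0949] [-0.3932 -0.2592 -0.3748]
```

View pics/t7.png

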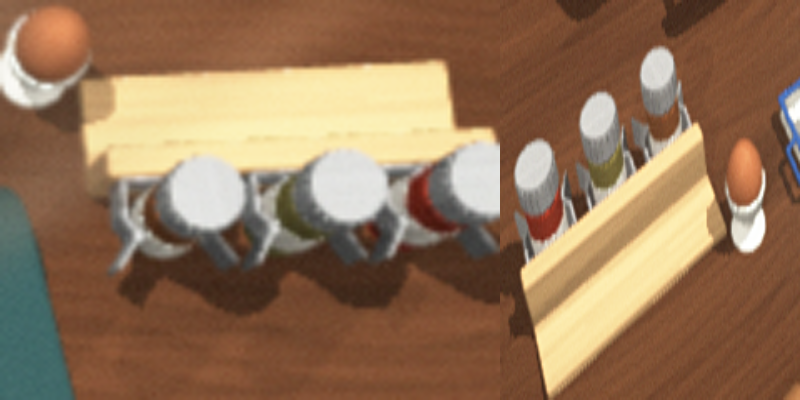

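View pics/t7full.png

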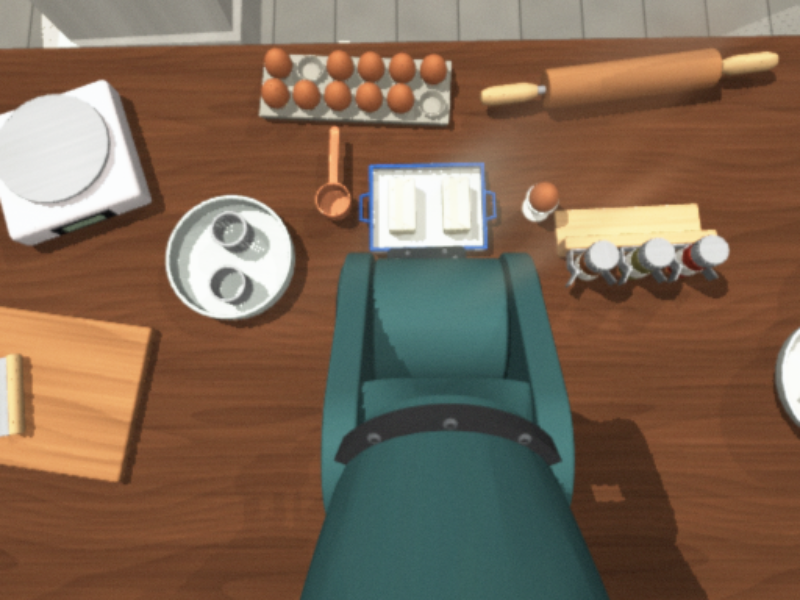

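The jar lid at (206,195) is in line with its neighbours at (349,188) and (488,183), and evenly spaced. The cutters, butter and egg cup are all in place.

```bash
python3 -c "
from rig import order
print(order.sign_off())"
```

```text
the job is handed in; nothing more can be done
None
```

I handed the job in at about 25 s: by the final pictures both cutters stand in the tin, both butter blocks lie square in the tray, the jar is home in its clip and the egg cup has not moved; no verdict was returned.

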